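Put the book back in the desk rack and close up its sliding end

TASK

One book has been left standing out on the desk: stand it upright in the book rack, in the gap between the row and the sliding end. Then hold the sliding end's release bar up, slide the end gently along until all the books stand close together, ease it back only as far as the nearest notch and let the bar drop fully into it. Do not crush the books, drag the end against its catch or disturb the other things on the desk.

Things in the scene. Friction and masses are not known exactly. Their poses are not given: they have to be found in the camera images.
- rack: grey steel desk book rack, fixed to the desk, 364 x 144 mm. Origin at the desk top under the middle of the rail; its y axis runs along the row of books from the fixed end plate (at y = -155 mm) towards the sliding end, z up. Books stand on its floor, 14 mm above the desk; low lips (21 mm above the desk) run along the floor's edges at x = -70 and +70 mm. A slotted steel strip is sunk in the middle of the floor.
- end_face (a point): middle of the inner face of the fixed end plate (120 mm wide, top 128 mm above the desk); axes as the rack's
- follower: the sliding end: an upright steel plate, 120 mm wide, top edge 104 mm above the desk, on a 100 mm long shoe (top 22 mm above the desk) that reaches outward (+y). It can only slide along the rack's y, about 2.5 N of drag; at the start it is anywhere in the first 30 mm of its 150 mm travel. Origin at desk height at the face that pushes the books; axes as the rack's, books are on its -y side.
- push_face (a point): middle of the sliding end's pushing face, 74 mm above the desk
- bar_grip (a point): middle of the release bar: a level round bar, 12 mm thick (14 mm over its black sleeve) and 88 mm long, along the rack's x, carried on two stems 60 mm apart (8 mm thick, in bushes up to 40 mm above the desk). It stands 78 mm outward (+y) of the pushing face, 68 mm above the desk when fully down; free below between the stems down to the shoe. It moves only up and down on the sliding end and carries it along when pushed sideways.
- release_bar (a joint): how far the release bar is lifted, m: 0 fully down with its tooth in a slot (caught), about 0.0055 when the tooth merely rests on the metal between two slots (not caught), above 0.007 free to slide, 0.014 upper stop. Springs press it down with 4 to 6 N. Slots are 5.5 mm wide, every 10 mm along the rack's y; the strip sits with several mm of play from rack to rack, so just where a slot lies must be felt: the tooth (4 mm) drops in when it passes over one.
- strip: the slotted strip in the rack's floor, 22 mm wide, 342 mm long, top 13 mm above the desk; axes as the rack's; its origin tells nothing of where the slots are
- spare_book_mid (a point): centre of the hardback book left out on the desk, standing upright: 114 mm deep (its x), 34 mm thick (its y), 150 mm high (z). Grip it across the thickness within 35 mm of its top edge; its spine is on its -x side
- book_a_mid (a point): centre of a hardback standing in the row, 158 mm high, thickness 20 to 32 mm; the three row books stand in any order with small gaps
- book_b_mid (a point): centre of another hardback in the row, 146 mm high, thickness 20 to 32 mm
- book_c_mid (a point): centre of another hardback in the row, 152 mm high, thickness 20 to 32 mm

How it is judged:
By the outcome, as a careful person would: the job done as asked, in the order asked, and still so for the second after the job is handed in, with the robot touching nothing.
It also fails if it takes over 69 s, if anything falls off the work surface, if the arm or the gripper's body presses on something with over 40 N, if the wrist force passes 120 N, or if a joint passes its speed limit or range.

ROBOT

A 7-joint arm with a two-finger parallel gripper is mounted at the origin on a cart in front of the work surface, level with it; the furniture and walls round the work are solid. World frame = base frame: x ahead of the robot, y to its left, z up, the work surface at z = 0. Lengths are in m, angles in rad, forces in N, time in s.
With the tool pointing down it reaches from about 0.4 to 0.875 m from the base axis. Payload 6.5 kg.
Tool frame: the origin (TCP) lies at the very end of the fingers, on their centre line; the grasp point (between the pads) lies 19 mm behind it; z points along the fingers, x is the direction in which the jaws open and shut, and the axes are right-handed (so a half turn about z gives the same grasp; the last joint's range is limited). The gripper opens to 88 mm and grips with 3 to 60 N. Pads are 18 mm wide; open, the fingers measure 123 mm over their backs; the gripper's body (75 mm by 187 mm) begins 45 mm behind the grasp point.
Start: joints at [-1.196, 0.536, -0.004, 1.538, 0.003, 1.067, -0.071], TCP at [0.277, 0.588, 0.239] pointing down, gripper open.
Joint ranges: [-2.7, 2.7], [-0.37, 2.16], [-1.27, 1.26], [0.24, 2.4], [-1.31, 4.45], [0.19, 1.91], [-2.76, 2.76]. Speed limits (rad/s): [2.39, 2.39, 3.14, 3.14, 3.14, 3.14, 3.14].

INTERFACE

Orientations are given as a rotation vector (axis times angle).
In Python, from plant import manip gives the robot as it stands.
- The arm moves only by the shell command python3 -m crank 'ROWS' [OPENING]. ROWS is a JSON object of lists of equal length, an entry for each row: "linear": the shift along the tool's x, y, z as a fraction of full scale, a list of three; "rotation": the turn, a rotation vector about the tool's x, y, z as a fraction of full scale, a list of three. A call has exactly 8 rows; each row shifts and turns the commanded pose from where the row before left it, along the tool's axes as they then stand; what a row does not reach is not made up. Full scale, the value 1, is 0.03 m for a shift and 0.08 rad for a turn. A row lasts 1/10 s, in which the tool goes at most 50 mm and 8.59 degrees, less where a joint would pass 70% of its speed; a pose out of reach is approached as far as the arm can. A call with a number of a shift or a turn outside -1 to 1 is refused whole. A call with a gripper value outside its range is refused whole. OPENING is the gripper's target within -1 to 1 (fully open at 1, half-way at 0, shut at -1), set as the call begins (- or left out, the last holds). The fingers move at their own pace and stop on an object; the grip force is fixed at half the most. Time passes only in rows, so rows that do not move let the fingers close, or fill a call up. It gives the time, the measured TCP pose, the force and the opening at its end, in the units of the state.
- manip.observe(): the state, without advancing time (a new reading comes with each control period).
- manip.read_camera(name): name is "scene" or "top"; returns (picture, depth): 480x640x3 uint8, red, green, blue; 480x640 float32, m along the optical axis (not along the pixel's ray), 0 where there is no reading.
- manip.get_calibration(name): a dict with "fovy" (degrees; the focal length in pixels is half the picture's height over the tangent of half this angle, whatever the lens; pixels are square), "cx", "cy" (the principal point, pixels), "D" ([k1, k2, p1, p2, k3] as OpenCV has them; the pictures are not rectified), "extrinsics" (4x4, takes a point from world to camera coordinates). Camera axes: x right, y down, z forward; pixel columns grow to the right and rows downward; lengths in m; the calibration is good to about 2 mm. A picture is of the moment at which its call begins. get_calibration takes no time and is no camera call.
- manip.close_job(): hands the job in, once; it reports no verdict.
The state is a dict: "clock": time; "joint_pos": joint angles; "qvel": joint speeds; "effort": joint torques, N m; "position": TCP position; "ee_rot": TCP orientation; "wrist_force": force on the tool from outside, world axes, zero at the start; "moment": the same for the moment, N m; "opening": finger opening in m.
Only numpy, scipy, OpenCV 4.12 (cv2) and the standard library are available. Lean on these libraries where they do the work, as an engineer would, in place of code of your own. Each camera call takes 0.05 s, during which the arm holds its last target. There are 200 camera calls.

## Working session

There is one attempt and no reset: what is moved stays moved. The work goes in short steps, Python scripts to look and compute and a shell command to move; the robot and the scene stay as the last step left them, time stands still between calls to the robot, and variables do not carry over. Pictures are saved under pics/ and viewed, about 8 in all and at most 12, crops included, and the job is handed in when it is done.

```bash
ls; mkdir -p pics; cat > h.py <<'E'
import numpy as np,cv2
from plant import manip
from scipy.spatial.transform import Rotation as R
def look(n):
    im,d=manip.read_camera(n); return im,d
def world(n,d):
    c=manip.get_calibration(n); f=240/np.tan(np.radians(c["fovy"])/2)
    K=np.array([[f,0,c["cx"]],[0,f,c["cy"]],[0,0,1.]])
    v,u=np.mgrid[0:480,0:640]
    p=cv2.undistortPoints(np.stack([u,v],-1).reshape(-1,1,2).astype(np.float64),K,np.array(c["D"],float)).reshape(480,640,2)
    P=np.concatenate([p*d[...,None],d[...,None]],-1)
    E=np.array(c["extrinsics"]); W=(P-E[:3,3])@E[:3,:3]
    W[d<=0]=np.nan
    return W
E
python3 - <<'E'
from h import *
print(manip.observe())
for n in("scene","top"):
    im,d=look(n); cv2.imwrite(f"pics/{n}0.png",im[...,::-1]); np.save(f"{n}0.npy",world(n,d))
    c=manip.get_calibration(n); E=np.array(c["extrinsics"]); print(n,c["fovy"],-E[:3,:3].T@E[:3,3],E[2,:3])
E
```

```text
pics
{'clock': 0.0, 'joint_pos': array([-1.19619752,  0.5371893 , -0.00443944,  1.53884251,  0.00260093,
        1.06729069, -0.07119576]), 'qvel': array([-7.32381891e-04,  8.09882431e-04,  1.71819835e-04,  1.07278102e-03,
        1.52749911e-04, -5.04671800e-05,  1.63943218e-03]), 'effort': array([-3.14998988e-04, -5.70979393e+01,  9.90497321e-01, -2.51604080e+01,
       -5.63462824e-02,  1.78581686e-02,  1.71817774e-04]), 'position': array([0.27708748, 0.58731454, 0.23783601]), 'ee_rot': array([ 2.65242176e+00,  1.68160688e+00, -2.17366336e-03]), 'wrist_force': array([-0.36278355, -0.4407649 , -0.45403891]), 'moment': array([-0.00593854,  0.05967438, -0.04794538]), 'opening': 0.08806496754911088}
scene 42.114567960672424 [-0.08387379 -1.30748568  1.0261119 ] [ 0.38250451  0.71805287 -0.5814554 ]
top 46.004565719425585 [ 0.33640594 -0.1105066   1.31280621] [ 0.16156784 -0.0184782  -0.9866886 ]
```

View pics/scene0.png

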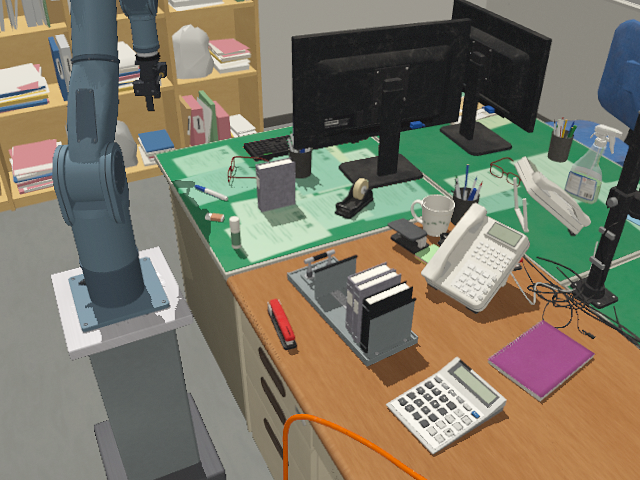

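View pics/top0.png

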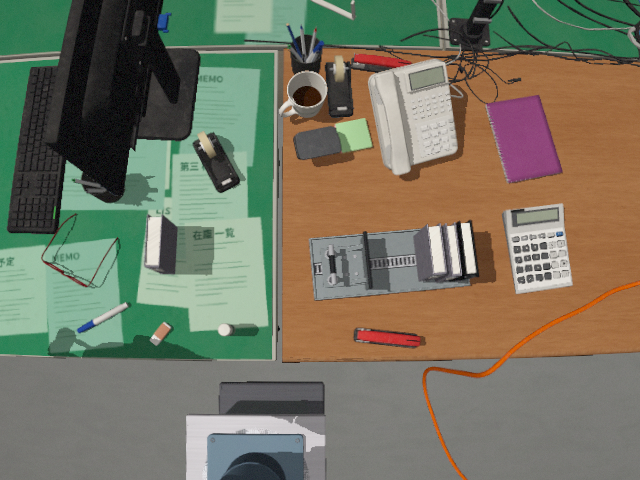

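The scene picture shows the spare book at (276,185) and the rack at (350,305) with the sliding end's bar at (320,262). In the top picture the book is at (160,243), the bar at (333,266), the plate at (367,262) and the row at (425–478,250). Next I'll measure them.

```bash
cat >> h.py <<'E'
def rect(W,box,zr,im=None):
    u0,v0,u1,v1=box; P=W[v0:v1,u0:u1].reshape(-1,3); P=P[np.isfinite(P[:,0])]
    P=P[(P[:,2]>zr[0])&(P[:,2]<zr[1])]
    r=cv2.minAreaRect((P[:,:2]*1000).astype(np.float32)); return len(P),np.round(r[0],1),np.round(r[1],1),round(r[2],1),np.round(P[:,2].mean(),4)
E
python3 - <<'E'
from h import *
W=np.load("top0.npy")
print("spare",rect(W,(130,190,200,290),(.140,.160)))
print("rack floor",rect(W,(290,215,500,315),(.008,.03)))
print("plate",rect(W,(340,215,400,310),(.095,.112)))
print("bar",rect(W,(310,215,350,310),(.06,.085)))
print("endplate",rect(W,(455,215,500,310),(.12,.132)))
for z in((.140,.149),(.149,.1545),(.1545,.165),(.138,.17)): print("row",z,rect(W,(405,205,500,300),z))
# profile across row mid
for v in (240,255,265): print(v,[(u,)+tuple((W[v,u]*1000).round()) for u in range(412,486,3)])
# obstacles high
im=cv2.imread("pics/scene0.png")[130:370,140:480]
t=cv2.imread("pics/top0.png")
a=cv2.resize(t[200:300,120:220],(400,400),interpolation=2); b=cv2.resize(t[210:310,300:400],(400,400),interpolation=2)
s=cv2.imread("pics/scene0.png"); cv2.imwrite("pics/c1.png",np.hstack([cv2.resize(s[140:220,235:315],(400,400),interpolation=2),cv2.resize(s[250:350,330:430],(400,400),interpolation=2)]))
E
```

```text
spare (891, array([528.8, 205.5]), array([ 37.4, 115.1]), 88.0, np.float64(0.1464))
rack floor (6166, array([ 492.7, -328.9]), array([235.4, 496.8]), 0.1, np.float64(0.0183))
plate (240, array([ 492.3, -250.5]), array([125. ,   9.5]), 4.6, np.float64(0.1057))
bar (215, array([ 486. , -175.4]), array([87.4, 13.7]), 4.8, np.float64(0.0798))
endplate (19, array([ 508.6, -463.5]), array([115. ,  37.2]), 4.2, np.float64(0.1293))
row (0.14, 0.149) (185, array([ 507.6, -418.8]), array([117.5,  97.3]), 3.4, np.float64(0.1445))
row (0.149, 0.1545) (151, array([ 505.7, -419.7]), array([116.4,  98.1]), 5.0, np.float64(0.1519))
row (0.1545, 0.165) (1154, array([ 506.8, -421.6]), array([119.2, 100.3]), 4.7, np.float64(0.1605))
row (0.138, 0.17) (2050, array([ 506.8, -425.1]), array([118.7, 109.2]), 5.3, np.float64(0.1599))
240 [(412, np.float64(549.0), np.float64(-366.0), np.float64(20.0)), (415, np.float64(545.0), np.float64(-368.0), np.float64(41.0)), (418, np.float64(539.0), np.float64(-368.0), np.float64(75.0)), (421, np.float64(535.0), np.float64(-370.0), np.float64(100.0)), (424, np.float64
[... 3876 characters left out ...]
float64(472.0), np.float64(-423.0), np.float64(166.0)), (457, np.float64(471.0), np.float64(-428.0), np.float64(171.0)), (460, np.float64(471.0), np.float64(-435.0), np.float64(171.0)), (463, np.float64(473.0), np.float64(-446.0), np.float64(155.0)), (466, np.float64(472.0), np.float64(-451.0), np.float64(159.0)), (469, np.float64(472.0), np.float64(-458.0), np.float64(159.0)), (472, np.float64(472.0), np.float64(-464.0), np.float64(158.0)), (475, np.float64(472.0), np.float64(-469.0), np.float64(163.0)), (478, np.float64(491.0), np.float64(-527.0), np.float64(3.0)), (481, np.float64(490.0), np.float64(-533.0), np.float64(6.0)), (484, np.float64(491.0), np.float64(-543.0), np.float64(-2.0))]
```

View pics/c1.png

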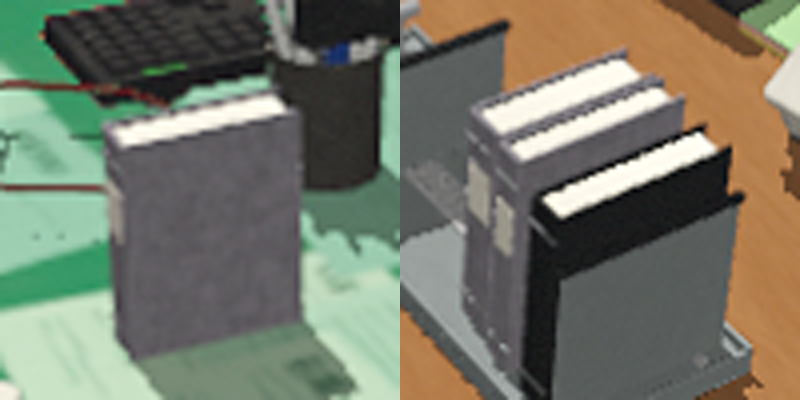

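The spines of the spare book and the row all face the robot, so a small yaw is enough. Next: precise poses and obstacles.

```bash
cat >> h.py <<'E'
def pca(W,box,zr):
    u0,v0,u1,v1=box; P=W[v0:v1,u0:u1].reshape(-1,3); P=P[np.isfinite(P[:,0])]
    P=P[(P[:,2]>zr[0])&(P[:,2]<zr[1])][:,:2]; w,V=np.linalg.eigh(np.cov(P.T)); a=V[:,1]*np.sign(V[0,1])
    return len(P),np.median(P,0).round(4),P.mean(0).round(4),np.degrees(np.arctan2(a[1],a[0])).round(2)
def plan(p,rot=None):
    "shift to p (world) in full-scale tool units, tool axes as now"
    s=manip.observe(); r=R.from_rotvec(s["ee_rot"]); M=r.as_matrix()
    print("t",round(s["clock"],2),"pos",s["position"].round(4),"F",s["wrist_force"].round(1),"open",round(s["opening"],4),"toolx yaw",np.degrees(np.arctan2(M[1,0],M[0,0])).round(2),"tz",M[:,2].round(3))
    if p is not None: print("linear units",(M.T@(np.array(p)-s["position"])/.03).round(3))
    if rot is not None: print("rot units",((r.inv()*rot).as_rotvec()/.08).round(3))
def down(yaw): # tool x at yaw deg, pointing down
    return R.from_euler("z",yaw,degrees=True)*R.from_euler("x",180,degrees=True)
E
python3 - <<'E'
from h import *
W=np.load("top0.npy"); S=np.load("scene0.npy")
print("spare",pca(W,(140,205,185,280),(.138,.165)), pca(W,(140,205,185,280),(.135,.16)))
print("plate",pca(W,(340,215,400,310),(.095,.112)))
print("bar",pca(W,(310,215,350,310),(.06,.095)))
P=W[190:290,130:200].reshape(-1,3);P=P[np.isfinite(P[:,0])&(P[:,2]>.05)];print("spare extents all z",np.percentile(P,[1,50,99],0).round(3))
A=np.vstack([W.reshape(-1,3),S.reshape(-1,3)]);A=A[np.isfinite(A[:,0])]
for zr in((.15,.2),(.2,.3),(.3,.6)):
  for yc,xr in ((.2,(.35,.75)),):
    B=A[(A[:,2]>zr[0])&(A[:,2]<zr[1])&(A[:,0]>.4)&(A[:,0]<.75)&(A[:,1]>-.35)&(A[:,1]<.45)]
    k,c=np.unique((B[:,:2]/.04).round().astype(int),axis=0,return_counts=True); print(zr,[(round(a*.04,2),round(b*.04,2)) for (a,b),n in zip(k,c) if n>4])
# side cloud scene: spare faces
Bx=A[(A[:,2]>.02)&(A[:,2]<.13)&(abs(A[:,0]-.529)<.05)&(abs(A[:,1]-.2)<.05)];print("spare side y",np.percentile(Bx[:,1],[2,25,50,75,98]).round(4))
plan([.529,.205,.25],down(88))
E
```

```text
spare (911, array([0.5265, 0.2054]), array([0.5264, 0.2052]), np.float64(-1.41)) (934, array([0.5258, 0.2051]), array([0.5259, 0.2049]), np.float64(-1.22))
plate (240, array([ 0.4917, -0.2504]), array([ 0.4921, -0.2505]), np.float64(4.89))
bar (225, array([ 0.4854, -0.1747]), array([ 0.4856, -0.1752]), np.float64(5.02))
spare extents all z [[0.471 0.187 0.052]
 [0.524 0.196 0.144]
 [0.584 0.223 0.153]]
(0.15, 0.2) [(np.float64(0.48), np.float64(0.2)), (np.float64(0.48), np.float64(0.24)), (np.float64(0.52), np.float64(0.2)), (np.float64(0.52), np.float64(0.24)), (np.float64(0.56), np.float64(0.2)), (np.float64(0.64), np.float64(0.28)), (np.float64(0.64), np.float64(0.32)), (np.float64(0.68), np.float64(0.28)), (np.float64(0.72), np.float64(0.24)), (np.float64(0.72), np.float64(0.28)), (np.float64(0.76), np.float64(0.24)), (np.float64(0.76), np.float64(0.28))]
(0.2, 0.3) [(np.float64(0.64), np.float64(0.28)), (np.float64(0.64), np.float64(0.32)), (np.float64(0.68), np.float64(0.24)), (np.float64(0.68), np.float64(0.28)), (np.float64(0.72), np.float64(0.24)), (np.float64(0.72), np.float64(0.28)), (np.float64(0.76), np.float64(0.24))]
(0.3, 0.6) [(np.float64(0.64), np.float64(0.28)), (np.float64(0.64), np.float64(0.32)), (np.float64(0.68), np.float64(0.24)), (np.float64(0.68), np.float64(0.28)), (np.float64(0.72), np.float64(0.24)), (np.float64(0.72), np.float64(0.28)), (np.float64(0.76), np.float64(0.24)), (np.float64(0.76), np.float64(0.28))]
spare side y [0.1805 0.1861 0.1884 0.1897 0.1947]
t 0.1 pos [0.2771 0.5874 0.2379] F [-0.2  0.3  0.8] open 0.0882 toolx yaw 64.75 tz [-0.001 -0.001 -1.   ]
linear units [-7.947 13.031 -0.388]
rot units [-2.000e-03  1.900e-02 -5.073e+00]
```

```bash
python3 -m crank '{"linear":[[0,0,0],[0,0,0],[0,0,0],[0,0,0],[0,0,0],[0,0,0],[0,0,0],[0,0,0]],"rotation":[[0,0,-0.87],[0,0,-0.87],[0,0,-0.87],[0,0,-0.87],[0,0,-0.87],[0,0,-0.87],[0,0,0],[0,0,0]]}' 1
python3 -c "
from h import *
plan([.521,.205,.25],down(88.6))"
```

```text
clock: 0.9
position: [0.2773, 0.5876, 0.2384]
ee_rot: [2.249, 2.193, -0.001]
wrist_force: [0.5, -0.5, 0.2]
opening: 0.0881
t 0.9 pos [0.2773 0.5876 0.2384] F [ 0.5 -0.5  0.2] open 0.0881 toolx yaw 88.57 tz [-0.    -0.001 -1.   ]
linear units [-12.547   8.441  -0.382]
rot units [-0.004  0.007 -0.008]
```

```bash
R0='"rotation":[[0,0,0],[0,0,0],[0,0,0],[0,0,0],[0,0,0],[0,0,0],[0,0,0],[0,0,0]]'
python3 -m crank '{"linear":[[-0.7,0.47,-0.05],[-0.8,0.54,-0.05],[-0.8,0.54,-0.05],[-0.8,0.54,-0.05],[-0.8,0.54,-0.05],[-0.8,0.54,-0.05],[-0.8,0.54,-0.05],[-0.8,0.54,0]],"rotation":[[0,0,0],[0,0,0],[0,0,0],[0,0,0],[0,0,0],[0,0,0],[0,0,0],[0,0,0]]}' && python3 -m crank '{"linear":[[-0.8,0.54,0],[-0.8,0.54,0],[-0.8,0.54,0],[-0.8,0.54,0],[-0.8,0.54,0],[-0.8,0.54,0],[-0.8,0.54,0],[-0.6,0.4,0]],"rotation":[[0,0,0],[0,0,0],[0,0,0],[0,0,0],[0,0,0],[0,0,0],[0,0,0],[0,0,0]]}'
python3 - <<'E'
from h import *
plan([.521,.205,.115],down(88.6))
im,d=look("scene"); cv2.imwrite("pics/s1.png",cv2.resize(im[60:240,200:440,::-1],(800,600)))
E
```

```text
clock: 1.7
position: [0.401, 0.395, 0.2495]
ee_rot: [-2.249, -2.194, -0.001]
wrist_force: [0.2, 0.6, 0.3]
opening: 0.0877
clock: 2.5
position: [0.5224, 0.2051, 0.2493]
ee_rot: [2.25, 2.191, -0.0]
wrist_force: [-0.1, 1.2, 0.8]
opening: 0.0881
t 2.5 pos [0.5224 0.2051 0.2493] F [-0.1  1.2  0.8] open 0.0881 toolx yaw 88.48 tz [ 0.    -0.001 -1.   ]
linear units [-3.000e-03 -4.800e-02  4.475e+00]
rot units [ 0.005  0.007 -0.026]
```

View pics/s1.png

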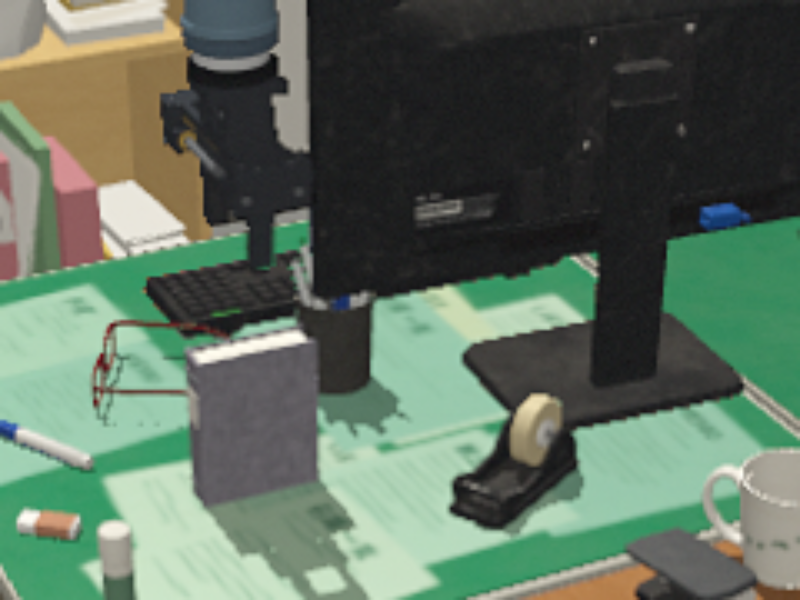

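The gripper (crop 260,200) hangs centred over the book (crop 250,350) and clear of the monitor. Descend and grip.

```bash
python3 -m crank '{"linear":[[0,0,0.6],[0,0,0.7],[0,0,0.7],[0,0,0.7],[0,0,0.7],[0,0,0.6],[0,0,0.4],[0,0,0.07]],"rotation":[[0,0,0],[0,0,0],[0,0,0],[0,0,0],[0,0,0],[0,0,0],[0,0,0],[0,0,0]]}' && python3 -m crank '{"linear":[[0,0,0],[0,0,0],[0,0,0],[0,0,0],[0,0,0],[0,0,0],[0,0,0],[0,0,0]],"rotation":[[0,0,0],[0,0,0],[0,0,0],[0,0,0],[0,0,0],[0,0,0],[0,0,0],[0,0,0]]}' -1
python3 - <<'E'
from h import *
plan([.521,.205,.29],down(88.6))
A=np.vstack([world(n,look(n)[1]).reshape(-1,3) for n in("top","scene")]); A=A[np.isfinite(A[:,0])]
for z in np.arange(.165,.32,.02):
  B=A[(A[:,2]>z)&(A[:,2]<z+.02)&(abs(A[:,0]-.52)<.13)&(abs(A[:,1]-.205)<.13)&~((A[:,0]>.61)&(A[:,1]>.23))]
  print(z.round(3),len(B),B[:,:2].min(0).round(3) if len(B) else "",B[:,:2].max(0).round(3) if len(B) else "")
E
```

```text
clock: 3.35
position: [0.5205, 0.2071, 0.1139]
ee_rot: [-2.247, -2.195, 0.003]
wrist_force: [-1.2, 0.4, 0.0]
opening: 0.0881
clock: 4.15
position: [0.5215, 0.207, 0.1152]
ee_rot: [2.247, 2.195, -0.0]
wrist_force: [-0.0, 0.4, 1.5]
opening: 0.0337
t 4.15 pos [0.5215 0.207  0.1152] F [-0.   0.4  1.5] open 0.0337 toolx yaw 88.67 tz [ 0. -0. -1.]
linear units [-0.068 -0.015 -5.827]
rot units [0.    0.001 0.015]
0.165 91 [0.484 0.115] [0.554 0.29 ]
0.185 504 [0.484 0.11 ] [0.555 0.294]
0.205 1178 [0.483 0.107] [0.554 0.301]
0.225 239 [0.486 0.112] [0.552 0.275]
0.245 214 [0.485 0.153] [0.557 0.212]
0.265 543 [0.483 0.156] [0.561 0.229]
0.285 213 [0.481 0.162] [0.558 0.214]
0.305 344 [0.482 0.161] [0.563 0.224]
```

Gripped at 33.7 mm. The gripper body's 187 mm lies along the jaws, so the bar grip will have to be tilted outward. Lift, turn and carry.

```bash
python3 -m crank '{"linear":[[0,0,-0.3],[0,0,-0.7],[0,0,-0.9],[0,0,-0.9],[0,0,-0.9],[0,0,-0.9],[0,0,-0.9],[0,0,-0.3]],"rotation":[[0,0,0],[0,0,0],[0,0,0],[0,0,0],[0,0,0],[0,0,0],[0,0,0],[0,0,0]]}' && python3 -m crank '{"linear":[[0,0,0],[0,0,0],[0,0,0],[0,0,0],[0,0,0],[0,0,0],[0,0,0],[0,0,0]],"rotation":[[0,0,-0.2],[0,0,-0.3],[0,0,-0.3],[0,0,-0.3],[0,0,-0.26],[0,0,0],[0,0,0],[0,0,0]]}'
python3 - <<'E'
from h import *
plan([.493,-.3255,.29],down(94.9))
E
```

```text
clock: 5.05
position: [0.5225, 0.2075, 0.2921]
ee_rot: [2.246, 2.195, 0.006]
wrist_force: [0.1, -0.2, -1.8]
opening: 0.0337
clock: 5.85
position: [0.5215, 0.2071, 0.2891]
ee_rot: [-2.125, -2.314, 0.0]
wrist_force: [0.7, 0.1, -2.8]
opening: 0.034
t 5.85 pos [0.5215 0.2071 0.2891] F [ 0.7  0.1 -2.8] open 0.034 toolx yaw 94.89 tz [-0. -0. -1.]
linear units [-17.607  -2.46   -0.031]
rot units [-0.001 -0.    -0.002]
```

```bash
python3 -m crank '{"linear":[[-0.4,-0.06,0],[-0.7,-0.1,0],[-0.8,-0.11,0],[-0.8,-0.11,0],[-0.8,-0.11,0],[-0.8,-0.11,0],[-0.8,-0.11,0],[-0.8,-0.11,0]],"rotation":[[0,0,0],[0,0,0],[0,0,0],[0,0,0],[0,0,0],[0,0,0],[0,0,0],[0,0,0]]}' && python3 -m crank '{"linear":[[-0.8,-0.11,0],[-0.8,-0.11,0],[-0.8,-0.11,0],[-0.8,-0.11,0],[-0.8,-0.11,0],[-0.8,-0.11,0],[-0.8,-0.11,0],[-0.8,-0.11,0]],"rotation":[[0,0,0],[0,0,0],[0,0,0],[0,0,0],[0,0,0],[0,0,0],[0,0,0],[0,0,0]]}' && python3 -m crank '{"linear":[[-0.8,-0.11,0],[-0.8,-0.11,0],[-0.8,-0.11,0],[-0.8,-0.11,0],[-0.8,-0.11,0],[-0.8,-0.11,0],[-0.4,-0.05,0],[-0.1,-0.05,0]],"rotation":[[0,0,0],[0,0,0],[0,0,0],[0,0,0],[0,0,0],[0,0,0],[0,0,0],[0,0,0]]}'
python3 - <<'E'
from h import *
plan([.493,-.3255,.16],down(94.9))
im,d=look("scene"); cv2.imwrite("pics/s2.png",cv2.resize(im[150:360,260:540,::-1],(800,600)))
E
```

```text
clock: 6.65
position: [0.5117, 0.0266, 0.2893]
ee_rot: [2.125, 2.313, 0.0]
wrist_force: [-0.2, 0.0, -3.1]
opening: 0.0339
clock: 7.45
position: [0.5014, -0.1667, 0.2893]
ee_rot: [2.125, 2.314, -0.0]
wrist_force: [0.6, 0.9, -2.2]
opening: 0.0338
clock: 8.25
position: [0.4922, -0.327, 0.2891]
ee_rot: [2.127, 2.312, -0.001]
wrist_force: [-0.1, -0.2, -2.2]
opening: 0.0333
t 8.25 pos [ 0.4922 -0.327   0.2891] F [-0.1 -0.2 -2.2] open 0.0333 toolx yaw 94.76 tz [-0.    -0.001 -1.   ]
linear units [0.049 0.032 4.304]
rot units [-0.004  0.007 -0.03 ]
```

View pics/s2.png

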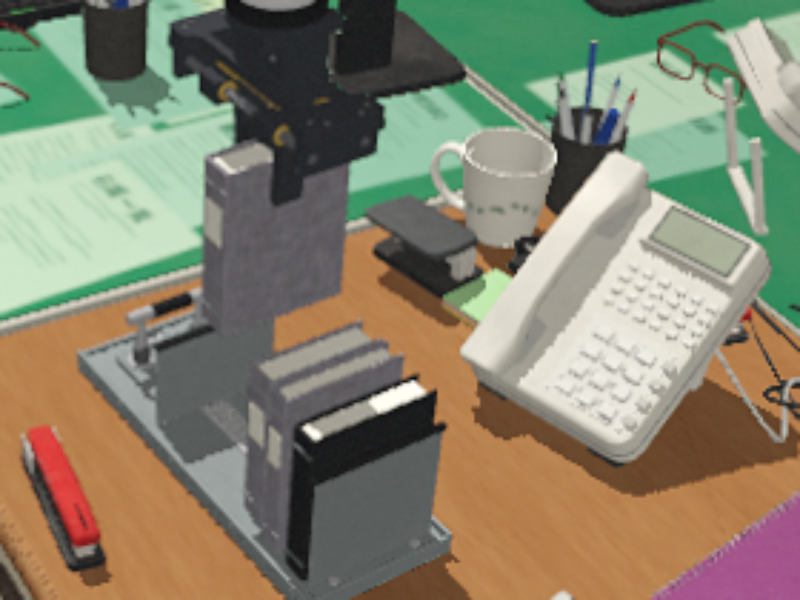

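The book (crop 280,240) hangs upright above the gap between the plate (215,370) and the row (330,430). Lower it.

```bash
python3 -m crank '{"linear":[[0.02,0.02,0.4],[0.02,0.02,0.65],[0,0,0.65],[0,0,0.65],[0,0,0.65],[0,0,0.65],[0,0,0.4],[0,0,0.25]],"rotation":[[0,0,0],[0,0,0],[0,0,0],[0,0,0],[0,0,0],[0,0,0],[0,0,0],[0,0,0]]}' && python3 -m crank '{"linear":[[0,0,0.25],[0,0,0.2],[0,0,0.15],[0,0,0.15],[0,0,0.1],[0,0,0.07],[0,0,0.05],[0,0,0]],"rotation":[[0,0,0],[0,0,0],[0,0,0],[0,0,0],[0,0,0],[0,0,0],[0,0,0],[0,0,0]]}'
python3 -c "
from h import *
plan([.493,-.3255,.129],down(94.9))"
```

```text
clock: 9.1
position: [0.494, -0.3225, 0.1587]
ee_rot: [-2.121, -2.315, -0.0]
wrist_force: [-0.1, -0.7, -3.7]
opening: 0.034
clock: 9.9
position: [0.4943, -0.3242, 0.1314]
ee_rot: [2.124, 2.314, 0.0]
wrist_force: [-1.2, 0.2, -0.3]
opening: 0.034
t 9.9 pos [ 0.4943 -0.3242  0.1314] F [-1.2  0.2 -0.3] open 0.034 toolx yaw 94.89 tz [ 0. -0. -1.]
linear units [-0.039 -0.046  0.08 ]
rot units [ 0.004  0.003 -0.002]
```

```bash
python3 -m crank '{"linear":[[0,0,0.02],[0,0,0.02],[0,0,0],[0,0,0],[0,0,0],[0,0,0],[0,0,0],[0,0,0]],"rotation":[[0,0,0],[0,0,0],[0,0,0],[0,0,0],[0,0,0],[0,0,0],[0,0,0],[0,0,0]]}' && python3 -m crank '{"linear":[[0,0,0],[0,0,0],[0,0,0],[0,0,0],[0,0,0],[0,0,0],[0,0,0],[0,0,0]],"rotation":[[0,0,0],[0,0,0],[0,0,0],[0,0,0],[0,0,0],[0,0,0],[0,0,0],[0,0,0]]}' 0.14
python3 -m crank '{"linear":[[0,0,-0.1],[0,0,-0.3],[0,0,-0.6],[0,0,-0.9],[0,0,-0.9],[0,0,-0.9],[0,0,-0.9],[0,0,-0.4]],"rotation":[[0,0,0],[0,0,0],[0,0,0],[0,0,0],[0,0,0],[0,0,0],[0,0,0],[0,0,0]]}'
python3 -c "
from h import *
plan([.485,-.176,.279],down(94.9))"
```

```text
clock: 10.7
position: [0.4943, -0.3245, 0.1313]
ee_rot: [2.124, 2.313, 0.001]
wrist_force: [-4.6, 1.0, 11.2]
opening: 0.034
clock: 11.5
position: [0.4942, -0.324, 0.1298]
ee_rot: [2.124, 2.314, -0.0]
wrist_force: [-0.9, -0.5, -0.5]
opening: 0.0498
clock: 12.3
position: [0.4951, -0.3248, 0.2831]
ee_rot: [2.122, 2.311, 0.002]
wrist_force: [1.5, -0.4, -0.9]
opening: 0.0504
t 12.3 pos [ 0.4951 -0.3248  0.2831] F [ 1.5 -0.4 -0.9] open 0.0504 toolx yaw 94.89 tz [ 0.004 -0.002 -1.   ]
linear units [4.97  0.086 0.126]
rot units [ 0.048  0.031 -0.001]
```

```bash
python3 -m crank '{"linear":[[0.4,0,0],[0.7,0,0],[0.7,0,0],[0.7,0,0],[0.7,0,0],[0.7,0,0],[0.6,0,0],[0.4,0,0]],"rotation":[[0,0,0],[0,0,0],[0,0,0],[0,0,0],[0,0,0],[0,0,0],[0,0,0],[0,0,0]]}' -0.09 && python3 -m crank '{"linear":[[0,0,0],[0,0,0],[0,0,0],[0,0,0],[0,0,0],[0,0,0],[0,0,0],[0,0,0]],"rotation":[[0,-0.6,0],[0,-0.8,0],[0,-0.8,0],[0,-0.8,0],[0,-0.8,0],[0,-0.8,0],[0,-0.6,0],[0,-0.25,0]]}'
python3 - <<'E'
from h import *
T=down(94.9)*R.from_euler("y",-25,degrees=True)
plan([.4822,-.133,.1596],T)
im,d=look("scene"); cv2.imwrite("pics/s3.png",cv2.resize(im[150:360,260:540,::-1],(800,600)))
S=world("scene",d); np.save("s3.npy",S)
yr=np.array([-.0854,.9963]);xr=np.array([.9963,.0854]);o=np.array([.4920,-.2505])
P=S.reshape(-1,3);P=P[np.isfinite(P[:,0])];q=np.c_[(P[:,:2]-o)@xr,(P[:,:2]-o)@yr,P[:,2]]
g=q[(abs(q[:,0])<.05)&(q[:,1]<-.03)&(q[:,1]>-.25)&(q[:,2]>.13)&(q[:,2]<.19)]
h,e=np.histogram(g[:,1],np.arange(-.25,-.02,.005));print([(round(a,3),n,) for a,n in zip(e,h)])
b=q[(abs(q[:,0])<.05)&(abs(q[:,1]-.075)<.02)&(q[:,2]>.06)&(q[:,2]<.1)];print("bar",len(b),np.percentile(b,[5,50,95],0).round(4))
b=q[(abs(q[:,0])<.05)&(abs(q[:,1])<.015)&(q[:,2]>.06)&(q[:,2]<.12)];print("plate",len(b),np.percentile(b,[5,50,95],0).round(4))
E
```

```text
clock: 13.1
position: [0.4806, -0.175, 0.2784]
ee_rot: [-2.12, -2.315, 0.001]
wrist_force: [-0.1, -0.5, 0.0]
opening: 0.0403
clock: 13.9
position: [0.4811, -0.1762, 0.2787]
ee_rot: [1.884, 2.058, -0.42]
wrist_force: [-0.8, 0.5, -0.4]
opening: 0.0401
t 13.9 pos [ 0.4811 -0.1762  0.2787] F [-0.8  0.5 -0.4] open 0.0401 toolx yaw 95.09 tz [ 0.035 -0.422 -0.906]
linear units [2.977 0.172 2.992]
rot units [-0.009  0.005  0.037]
[(np.float64(-0.25), np.int64(0)), (np.float64(-0.245), np.int64(0)), (np.float64(-0.24), np.int64(1)), (np.float64(-0.235), np.int64(77)), (np.float64(-0.23), np.int64(56)), (np.float64(-0.225), np.int64(279)), (np.float64(-0.22), np.int64(156)), (np.float64(-0.215), np.int64(63)), (np.float64(-0.21), np.int64(63)), (np.float64(-0.205), np.int64(74)), (np.float64(-0.2), np.int64(104)), (np.float64(-0.195), np.int64(9)), (np.float64(-0.19), np.int64(58)), (np.float64(-0.185), np.int64(285)), (np.float64(-0.18), np.int64(38)), (np.float64(-0.175), np.int64(65)), (np.float64(-0.17), np.int64(82)), (np.float64(-0.165), np.int64(67)), (np.float64(-0.16), np.int64(6)), (
[... 394 characters left out ...]
at64(-0.1), np.int64(17)), (np.float64(-0.095), np.int64(312)), (np.float64(-0.09), np.int64(93)), (np.float64(-0.085), np.int64(49)), (np.float64(-0.08), np.int64(43)), (np.float64(-0.075), np.int64(53)), (np.float64(-0.07), np.int64(52)), (np.float64(-0.065), np.int64(84)), (np.float64(-0.06), np.int64(25)), (np.float64(-0.055), np.int64(0)), (np.float64(-0.05), np.int64(0)), (np.float64(-0.045), np.int64(0)), (np.float64(-0.04), np.int64(0)), (np.float64(-0.035), np.int64(0)), (np.float64(-0.03), np.int64(0))]
bar 165 [[-0.039   0.0655  0.0664]
 [ 0.0013  0.0708  0.0768]
 [ 0.042   0.0766  0.0818]]
plate 190 [[-0.0472 -0.0062  0.063 ]
 [-0.0316 -0.0027  0.0848]
 [-0.0164  0.0013  0.1056]]
```

View pics/s3.png

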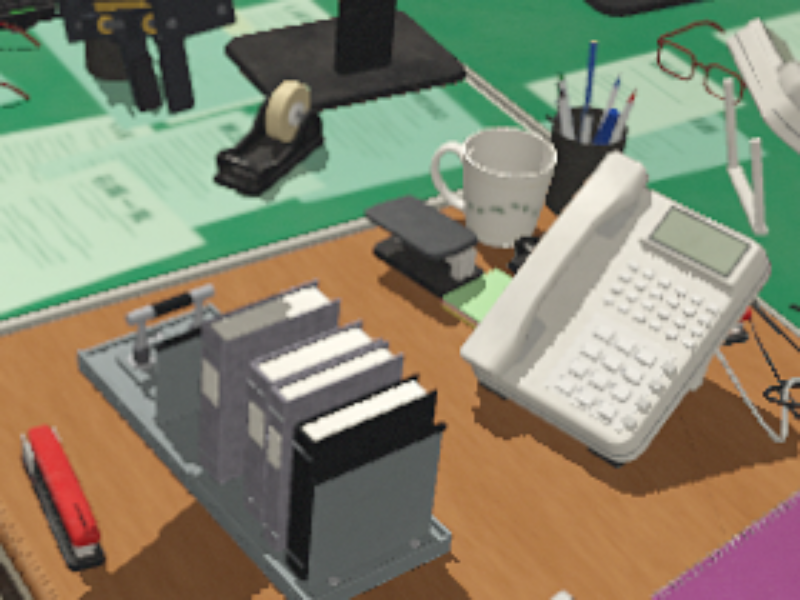

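The book stands upright in the gap (crop 270,390), and the bar is at (170,305). Move to the bar's approach point.

```bash
python3 -m crank '{"linear":[[0.3,0.02,0.3],[0.5,0.03,0.5],[0.5,0.03,0.5],[0.5,0.03,0.5],[0.5,0.03,0.5],[0.4,0.02,0.4],[0.28,0.01,0.29],[0,0,0]],"rotation":[[0,0,0.04],[0,0,0],[0,0,0],[0,0,0],[0,0,0],[0,0,0],[0,0,0],[0,0,0]]}'
python3 - <<'E'
from h import *
T=down(94.9)*R.from_euler("y",-25,degrees=True)
plan([.4865,-.1835,.0530],T)
E
```

```text
clock: 14.75
position: [0.4823, -0.1339, 0.1592]
ee_rot: [1.891, 2.054, -0.42]
wrist_force: [-0.2, -0.3, 0.0]
opening: 0.0401
t 14.75 pos [ 0.4823 -0.1339  0.1592] F [-0.2 -0.3  0. ] open 0.0401 toolx yaw 94.78 tz [ 0.033 -0.421 -0.907]
linear units [-0.01   0.01   3.909]
rot units [-0.032 -0.008 -0.024]
```

```bash
python3 -m crank '{"linear":[[0,0,0.4],[0,0,0.6],[0,0,0.6],[0,0,0.6],[0,0,0.6],[0,0,0.3],[0,0,0.1],[0,0,0]],"rotation":[[0,0,0],[0,0,0],[0,0,0],[0,0,0],[0,0,0],[0,0,0],[0,0,0],[0,0,0]]}'
python3 - <<'E'
from h import *
T=down(94.9)*R.from_euler("y",-25,degrees=True)
plan([.4865,-.1835,.0530],T)
im,d=look("scene"); cv2.imwrite("pics/s4.png",cv2.resize(im[210:310,280:400,::-1],(720,600)))
E
```

```text
clock: 15.55
position: [0.4868, -0.1748, 0.0739]
ee_rot: [1.89, 2.052, -0.417]
wrist_force: [-0.1, -0.2, 0.7]
opening: 0.04
t 15.55 pos [ 0.4868 -0.1748  0.0739] F [-0.1 -0.2  0.7] open 0.04 toolx yaw 94.67 tz [ 0.036 -0.421 -0.906]
linear units [ 0.033 -0.036  0.752]
rot units [-0.    -0.002 -0.046]
```

View pics/s4.png

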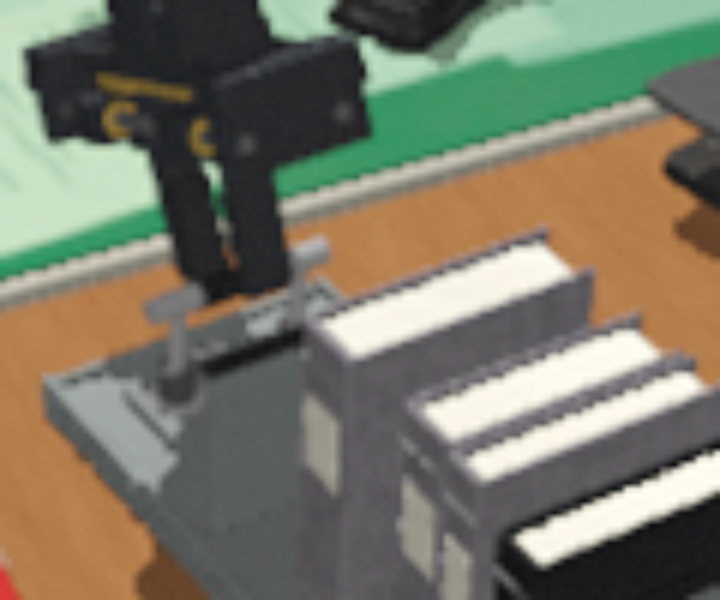

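The fingers straddle the bar between its stems (crop 235,280). Go down the last 22 mm and grip.

```bash
python3 -m crank '{"linear":[[0.01,-0.01,0.2],[0.01,-0.01,0.25],[0,0,0.2],[0,0,0.1],[0,0,0],[0,0,0],[0,0,0],[0,0,0]],"rotation":[[0,0,0],[0,0,0],[0,0,0],[0,0,0],[0,0,0],[0,0,0],[0,0,0],[0,0,0]]}' && python3 -m crank '{"linear":[[0,0,0],[0,0,0],[0,0,0],[0,0,0],[0,0,0],[0,0,0],[0,0,0],[0,0,0]],"rotation":[[0,0,0],[0,0,0],[0,0,0],[0,0,0],[0,0,0],[0,0,0],[0,0,0],[0,0,0]]}' -1
python3 - <<'E'
from h import *
T=down(94.9)*R.from_euler("y",-25,degrees=True)
for i in range(3): plan(None); look("top")
plan([.4865,-.1835,.0620],T)
E
```

```text
clock: 16.4
position: [0.4871, -0.1833, 0.0533]
ee_rot: [1.89, 2.052, -0.417]
wrist_force: [-0.1, 0.4, -0.1]
opening: 0.0401
clock: 17.2
position: [0.487, -0.1849, 0.0538]
ee_rot: [1.89, 2.05, -0.419]
wrist_force: [0.9, -5.5, 5.1]
opening: 0.0093
t 17.2 pos [ 0.487  -0.1849  0.0538] F [ 0.9 -5.5  5.1] open 0.0093 toolx yaw 94.62 tz [ 0.036 -0.422 -0.906]
t 17.25 pos [ 0.487  -0.1849  0.0538] F [ 0.9 -5.6  5.5] open 0.0089 toolx yaw 94.62 tz [ 0.036 -0.422 -0.906]
t 17.3 pos [ 0.4871 -0.1849  0.0538] F [ 1.7 -4.   5.2] open 0.0091 toolx yaw 94.61 tz [ 0.036 -0.422 -0.906]
t 17.35 pos [ 0.487  -0.1849  0.0538] F [ 0.8 -5.1  5.5] open 0.0088 toolx yaw 94.61 tz [ 0.036 -0.422 -0.906]
linear units [-0.073 -0.013 -0.268]
rot units [-0.004  0.019 -0.057]
```

```bash
python3 - <<'E'
from h import *
im,d=look("scene"); a=cv2.resize(im[225:295,285:355,::-1],(400,400),interpolation=cv2.INTER_CUBIC)
im,d=look("top"); b=cv2.resize(im[225:305,295:375,::-1],(400,400),interpolation=cv2.INTER_CUBIC)
cv2.imwrite("pics/s5.png",np.hstack([a,b]))
E
```

```text
(no output)
```

View pics/s5.png

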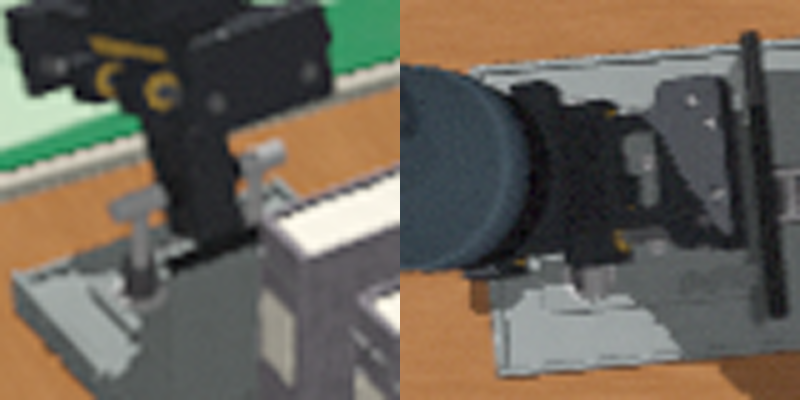

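The bar sits between the fingers, with the tips reaching below it. The lateral preload suggests the tooth is caught. Relieve the preload, then lift 10 mm straight up in 2 mm rows.

```bash
python3 -m crank '{"linear":[[-0.036,0,0.017],[-0.028,0,-0.06],[-0.028,0,-0.06],[0,0,0],[0,0,0],[0,0,0],[0,0,0],[0,0,0]],"rotation":[[0,0,0],[0,0,0],[0,0,0],[0,0,0],[0,0,0],[0,0,0],[0,0,0],[0,0,0]]}'
python3 -m crank '{"linear":[[-0.028,0,-0.06],[-0.028,0,-0.06],[-0.014,0,-0.03],[0,0,0],[0,0,0],[0,0,0],[0,0,0],[0,0,0]],"rotation":[[0,0,0],[0,0,0],[0,0,0],[0,0,0],[0,0,0],[0,0,0],[0,0,0],[0,0,0]]}'
```

```text
clock: 18.25
position: [0.4869, -0.1841, 0.0568]
ee_rot: [1.89, 2.053, -0.417]
wrist_force: [0.6, -0.0, -5.6]
opening: 0.009
clock: 19.05
position: [0.487, -0.1846, 0.062]
ee_rot: [1.89, 2.053, -0.417]
wrist_force: [0.8, 3.1, -5.9]
opening: 0.0087
```

```bash
python3 -m crank '{"linear":[[-0.021,0,-0.045],[0,0,0],[0,0,0],[-0.015,0,0.007],[-0.03,0,0.014],[-0.03,0,0.014],[-0.03,0,0.014],[-0.03,0,0.014]],"rotation":[[0,0,0],[0,0,0],[0,0,0],[0,0,0],[0,0,0],[0,0,0],[0,0,0],[0,0,0]]}'
python3 -c "
from h import *
plan(None)
W=world('top',look('top')[1]); print(pca(W,(340,215,410,310),(.095,.112)))"
```

```text
clock: 19.85
position: [0.4872, -0.1883, 0.0629]
ee_rot: [1.89, 2.054, -0.416]
wrist_force: [3.4, 2.2, -25.7]
opening: 0.009
t 19.85 pos [ 0.4872 -0.1883  0.0629] F [  3.4   2.2 -25.7] open 0.009 toolx yaw 94.77 tz [ 0.036 -0.42  -0.907]
(311, array([ 0.4906, -0.2553]), array([ 0.492 , -0.2662]), np.float64(8.14))
```

The bar met its upper stop at tool z ≈ 0.062, so it began resting on the metal at about 5.5 mm lift. Ease down 3 mm, then slide.

```bash
python3 -m crank '{"linear":[[0.028,0,0.06],[0.021,0,0.045],[0,0,0],[-0.03,0,0.014],[-0.06,0,0.028],[-0.06,0,0.028],[-0.06,0,0.028],[-0.06,0,0.028]],"rotation":[[0,0,0],[0,0,0],[0,0,0],[0,0,0],[0,0,0],[0,0,0],[0,0,0],[0,0,0]]}'
python3 -m crank '{"linear":[[-0.06,0,0.028],[-0.06,0,0.028],[-0.06,0,0.028],[-0.06,0,0.028],[-0.06,0,0.028],[-0.06,0,0.028],[-0.06,0,0.028],[-0.06,0,0.028]],"rotation":[[0,0,0],[0,0,0],[0,0,0],[0,0,0],[0,0,0],[0,0,0],[0,0,0],[0,0,0]]}'
```

```text
clock: 20.7
position: [0.4882, -0.1982, 0.0601]
ee_rot: [1.89, 2.052, -0.417]
wrist_force: [0.7, 2.5, -6.7]
opening: 0.0091
clock: 21.5
position: [0.4895, -0.2139, 0.06]
ee_rot: [1.89, 2.053, -0.417]
wrist_force: [1.3, 3.6, -6.3]
opening: 0.0093
```

```bash
python3 -m crank '{"linear":[[-0.06,0,0.028],[-0.06,0,0.028],[-0.06,0,0.028],[-0.06,0,0.028],[-0.06,0,0.028],[-0.06,0,0.028],[-0.06,0,0.028],[-0.06,0,0.03]],"rotation":[[0,0,0],[0,0,0],[0,0,0],[0,0,0],[0,0,0],[0,0,0],[0,0,0],[0,0,0]]}'
python3 -m crank '{"linear":[[-0.045,0,0.021],[-0.045,0,0.021],[-0.045,0,0.021],[-0.045,0,0.021],[-0.045,0,0.021],[-0.045,0,0.021],[-0.045,0,0.021],[-0.045,0,0.021]],"rotation":[[0,0,0],[0,0,0],[0,0,0],[0,0,0],[0,0,0],[0,0,0],[0,0,0],[0,0,0]]}'
python3 -m crank '{"linear":[[-0.045,0,0.021],[-0.045,0,0.021],[-0.045,0,0.021],[-0.045,0,0.021],[-0.045,0,0.021],[-0.045,0,0.021],[-0.045,0,0.021],[-0.045,0,0.021]],"rotation":[[0,0,0],[0,0,0],[0,0,0],[0,0,0],[0,0,0],[0,0,0],[0,0,0],[0,0,0]]}'
```

```text
clock: 22.3
position: [0.4908, -0.2298, 0.06]
ee_rot: [1.89, 2.053, -0.417]
wrist_force: [1.2, 2.2, -6.8]
opening: 0.0091
clock: 23.1
position: [0.4918, -0.2413, 0.0598]
ee_rot: [1.89, 2.053, -0.416]
wrist_force: [1.2, 4.3, -6.4]
opening: 0.0086
clock: 23.9
position: [0.4928, -0.2534, 0.0599]
ee_rot: [1.89, 2.053, -0.417]
wrist_force: [2.1, 5.1, -6.9]
opening: 0.0088
```

```bash
python3 -m crank '{"linear":[[-0.045,0,0.021],[-0.045,0,0.021],[-0.045,0,0.021],[-0.045,0,0.021],[-0.045,0,0.021],[-0.045,0,0.021],[-0.03,0,0.014],[-0.03,0,0.014]],"rotation":[[0,0,0],[0,0,0],[0,0,0],[0,0,0],[0,0,0],[0,0,0],[0,0,0],[0,0,0]]}'
python3 -c "
from h import *
for i in range(3): plan(None); (im,d)=look('scene')
cv2.imwrite('pics/s6.png',cv2.resize(im[200:360,300:460,::-1],(600,600),interpolation=cv2.INTER_CUBIC))"
```

```text
clock: 24.7
position: [0.4938, -0.2643, 0.0599]
ee_rot: [1.89, 2.053, -0.417]
wrist_force: [3.2, 5.0, -6.7]
opening: 0.0089
t 24.7 pos [ 0.4938 -0.2643  0.0599] F [ 3.2  5.  -6.7] open 0.0089 toolx yaw 94.72 tz [ 0.036 -0.421 -0.906]
t 24.75 pos [ 0.4938 -0.2645  0.06  ] F [ 2.1  4.3 -6.1] open 0.0089 toolx yaw 94.7 tz [ 0.036 -0.421 -0.906]
t 24.8 pos [ 0.4938 -0.2645  0.06  ] F [ 1.8  4.4 -5.8] open 0.0089 toolx yaw 94.71 tz [ 0.036 -0.421 -0.906]
```

View pics/s6.png

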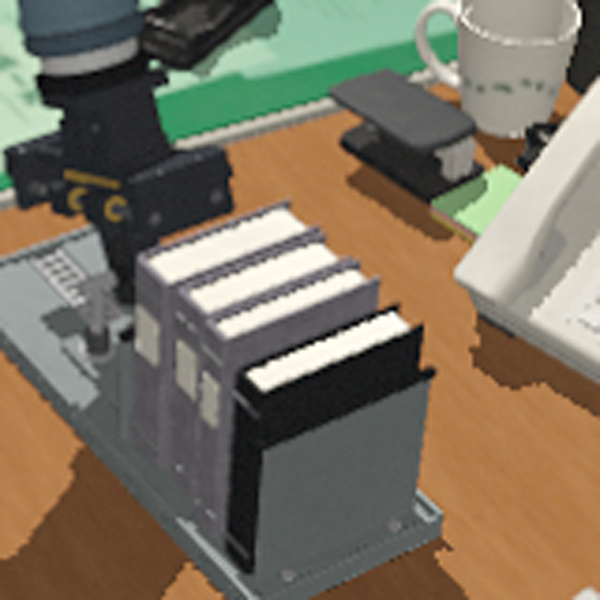

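The book (crop 210,330) is nearly up to the row, all upright. The gaps that remain are a few mm; continue at 1 mm per row.

```bash
python3 -m crank '{"linear":[[-0.03,0.005,0.014],[-0.03,0.005,0.014],[-0.03,0,0.014],[-0.03,0,0.014],[-0.03,0,0.014],[-0.03,0,0.014],[-0.03,0,0.014],[0,0,0]],"rotation":[[0,0,0],[0,0,0],[0,0,0],[0,0,0],[0,0,0],[0,0,0],[0,0,0],[0,0,0]]}'
```

```text
clock: 25.65
position: [0.4944, -0.2715, 0.06]
ee_rot: [1.89, 2.052, -0.417]
wrist_force: [2.2, 3.8, -5.8]
opening: 0.0091
```

```bash
python3 -m crank '{"linear":[[-0.03,0,0.014],[-0.03,0,0.014],[-0.03,0,0.014],[-0.03,0,0.014],[0,0,0],[0,0,0],[0,0,0],[0,0,0]],"rotation":[[0,0,0],[0,0,0],[0,0,0],[0,0,0],[0,0,0],[0,0,0],[0,0,0],[0,0,0]]}'
```

```text
clock: 26.45
position: [0.4947, -0.2751, 0.0599]
ee_rot: [1.89, 2.053, -0.417]
wrist_force: [1.5, 4.4, -6.5]
opening: 0.0091
```

```bash
python3 -m crank '{"linear":[[-0.03,0,0.014],[-0.03,0,0.014],[-0.03,0,0.014],[-0.03,0,0.014],[0,0,0],[0,0,0],[0,0,0],[0,0,0]],"rotation":[[0,0,0],[0,0,0],[0,0,0],[0,0,0],[0,0,0],[0,0,0],[0,0,0],[0,0,0]]}'
```

```text
clock: 27.25
position: [0.4951, -0.279, 0.0599]
ee_rot: [1.89, 2.053, -0.417]
wrist_force: [1.7, 4.0, -6.9]
opening: 0.0094
```

```bash
python3 -m crank '{"linear":[[-0.03,0,0.014],[-0.03,0,0.014],[-0.03,0,0.014],[0,0,0],[0,0,0],[0,0,0],[0,0,0],[0,0,0]],"rotation":[[0,0,0],[0,0,0],[0,0,0],[0,0,0],[0,0,0],[0,0,0],[0,0,0],[0,0,0]]}'
```

```text
clock: 28.05
position: [0.4953, -0.2817, 0.0597]
ee_rot: [1.89, 2.053, -0.417]
wrist_force: [1.3, 5.8, -6.1]
opening: 0.0091
```

```bash
python3 -m crank '{"linear":[[-0.03,0,0.014],[-0.03,0,0.014],[-0.03,0,0.014],[0,0,0],[0,0,0],[0,0,0],[0,0,0],[0,0,0]],"rotation":[[0,0,0],[0,0,0],[0,0,0],[0,0,0],[0,0,0],[0,0,0],[0,0,0],[0,0,0]]}'
```

```text
clock: 28.85
position: [0.4955, -0.2846, 0.0597]
ee_rot: [1.89, 2.053, -0.417]
wrist_force: [2.2, 5.5, -6.9]
opening: 0.0092
```

```bash
python3 - <<'E'
from h import *
W=world("scene",look("scene")[1]);plan(None)
yr=np.array([-.0854,.9963]);xr=np.array([.9963,.0854]);o=np.array([.4920,-.2505])
P=W.reshape(-1,3);P=P[np.isfinite(P[:,0])];q=np.c_[(P[:,:2]-o)@xr,(P[:,:2]-o)@yr,P[:,2]]
g=q[(abs(q[:,0])<.05)&(q[:,1]<-.09)&(q[:,1]>-.25)&(q[:,2]>.145)&(q[:,2]<.19)]
h,e=np.histogram(g[:,1],np.arange(-.25,-.09,.004));print([(int(a*1000),int(n)) for a,n in zip(e,h)])
E
```

```text
t 28.9 pos [ 0.4955 -0.2847  0.0597] F [ 1.5  6.9 -6.2] open 0.009 toolx yaw 94.73 tz [ 0.036 -0.42  -0.907]
[(-250, 0), (-246, 0), (-242, 0), (-238, 0), (-234, 0), (-229, 0), (-225, 56), (-221, 186), (-217, 28), (-213, 51), (-209, 54), (-205, 48), (-201, 67), (-197, 71), (-193, 45), (-189, 203), (-185, 46), (-181, 42), (-177, 56), (-173, 67), (-169, 68), (-165, 2), (-161, 11), (-157, 47), (-153, 54), (-149, 59), (-145, 56), (-141, 78), (-137, 43), (-133, 19), (-129, 37), (-125, 52), (-121, 48), (-117, 45), (-113, 49), (-109, 70), (-105, 54), (-101, 3), (-97, 0)]
```

```bash
python3 -m crank '{"linear":[[-0.03,0,0.014],[-0.03,0,0.014],[-0.03,0,0.014],[0,0,0],[0,0,0],[0,0,0],[0,0,0],[0,0,0]],"rotation":[[0,0,0],[0,0,0],[0,0,0],[0,0,0],[0,0,0],[0,0,0],[0,0,0],[0,0,0]]}'
```

```text
clock: 29.7
position: [0.4958, -0.2876, 0.0597]
ee_rot: [1.89, 2.053, -0.417]
wrist_force: [1.3, 5.1, -6.9]
opening: 0.009
```

```bash
python3 -m crank '{"linear":[[-0.03,0,0.014],[-0.03,0,0.014],[0,0,0],[0,0,0],[0,0,0],[0,0,0],[0,0,0],[0,0,0]],"rotation":[[0,0,0],[0,0,0],[0,0,0],[0,0,0],[0,0,0],[0,0,0],[0,0,0],[0,0,0]]}'
```

```text
clock: 30.5
position: [0.496, -0.2895, 0.0597]
ee_rot: [1.89, 2.053, -0.417]
wrist_force: [1.1, 4.9, -5.2]
opening: 0.009
```

```bash
python3 -m crank '{"linear":[[-0.03,0,0.014],[-0.03,0,0.014],[0,0,0],[0,0,0],[0,0,0],[0,0,0],[0,0,0],[0,0,0]],"rotation":[[0,0,0],[0,0,0],[0,0,0],[0,0,0],[0,0,0],[0,0,0],[0,0,0],[0,0,0]]}'
```

```text
clock: 31.3
position: [0.4961, -0.2913, 0.0596]
ee_rot: [1.89, 2.054, -0.417]
wrist_force: [1.6, 6.6, -6.1]
opening: 0.009
```

```bash
python3 -m crank '{"linear":[[-0.03,0,0.014],[-0.03,0,0.014],[0,0,0],[0,0,0],[0,0,0],[0,0,0],[0,0,0],[0,0,0]],"rotation":[[0,0,0],[0,0,0],[0,0,0],[0,0,0],[0,0,0],[0,0,0],[0,0,0],[0,0,0]]}'
```

```text
clock: 32.1
position: [0.4963, -0.2931, 0.0595]
ee_rot: [1.89, 2.054, -0.417]
wrist_force: [1.2, 5.9, -6.3]
opening: 0.0092
```

```bash
python3 -m crank '{"linear":[[-0.03,0,0.014],[-0.03,0,0.014],[0,0,0],[0,0,0],[0,0,0],[0,0,0],[0,0,0],[0,0,0]],"rotation":[[0,0,0],[0,0,0],[0,0,0],[0,0,0],[0,0,0],[0,0,0],[0,0,0],[0,0,0]]}'
```

```text
clock: 32.9
position: [0.4964, -0.2951, 0.0595]
ee_rot: [1.89, 2.054, -0.417]
wrist_force: [0.8, 7.2, -6.8]
opening: 0.009
```

```bash
python3 - <<'E'
from h import *
(im,d)=look("scene");W=world("scene",d);plan(None)
cv2.imwrite('pics/s7.png',cv2.resize(im[250:360,320:430,::-1],(600,600),interpolation=cv2.INTER_CUBIC))
E
```

```text
t 32.95 pos [ 0.4965 -0.2951  0.0595] F [ 0.9  5.9 -6.3] open 0.0089 toolx yaw 94.75 tz [ 0.036 -0.42  -0.907]
```

View pics/s7.png

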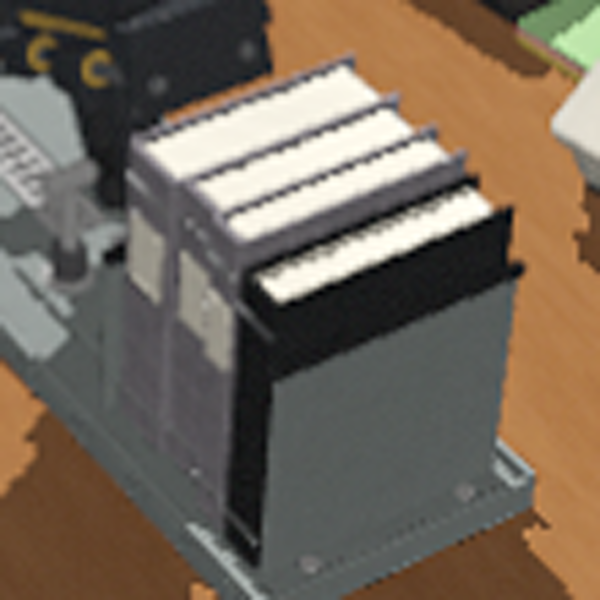

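The books now stand almost tight (crop 130–510). Push on in small steps until the force rises.

```bash
python3 -m crank '{"linear":[[-0.03,0,0.014],[-0.015,0,0.007],[0,0,0],[0,0,0],[0,0,0],[0,0,0],[0,0,0],[0,0,0]],"rotation":[[0,0,0],[0,0,0],[0,0,0],[0,0,0],[0,0,0],[0,0,0],[0,0,0],[0,0,0]]}'
```

```text
clock: 33.75
position: [0.4966, -0.2965, 0.0595]
ee_rot: [1.89, 2.054, -0.416]
wrist_force: [1.5, 6.8, -6.0]
opening: 0.0086
```

```bash
python3 -m crank '{"linear":[[-0.03,0,0.014],[-0.015,0,0.007],[0,0,0],[0,0,0],[0,0,0],[0,0,0],[0,0,0],[0,0,0]],"rotation":[[0,0,0],[0,0,0],[0,0,0],[0,0,0],[0,0,0],[0,0,0],[0,0,0],[0,0,0]]}'
```

```text
clock: 34.55
position: [0.4966, -0.2968, 0.0591]
ee_rot: [1.89, 2.056, -0.415]
wrist_force: [1.6, 10.1, -6.5]
opening: 0.009
```

```bash
python3 -m crank '{"linear":[[-0.021,0,0.01],[0,0,0],[0,0,0],[0,0,0],[0,0,0],[0,0,0],[0,0,0],[0,0,0]],"rotation":[[0,0,0],[0,0,0],[0,0,0],[0,0,0],[0,0,0],[0,0,0],[0,0,0],[0,0,0]]}'
```

```text
clock: 35.35
position: [0.4966, -0.2967, 0.0587]
ee_rot: [1.889, 2.057, -0.415]
wrist_force: [0.9, 12.1, -6.4]
opening: 0.0094
```

The stop is confirmed: 12 N and no more motion, with the face at tool y −0.2967. Relax the push (2 mm of command) and lower to about 7.5 mm lift.

```bash
python3 -m crank '{"linear":[[0.03,0,-0.014],[0.03,0,-0.014],[0,0,0],[0.025,0,0.055],[0.025,0,0.055],[0,0,0],[0,0,0],[0,0,0]],"rotation":[[0,0,0],[0,0,0],[0,0,0],[0,0,0],[0,0,0],[0,0,0],[0,0,0],[0,0,0]]}'
```

```text
clock: 36.15
position: [0.4966, -0.2967, 0.0559]
ee_rot: [1.89, 2.054, -0.416]
wrist_force: [1.4, 7.3, -5.0]
opening: 0.0088
```

```bash
python3 -m crank '{"linear":[[0.03,0,-0.014],[0.03,0,-0.014],[0,0,0],[0.014,0,0.03],[0.014,0,0.03],[0.014,0,0.03],[0,0,0],[0,0,0]],"rotation":[[0,0,0],[0,0,0],[0,0,0],[0,0,0],[0,0,0],[0,0,0],[0,0,0],[0,0,0]]}'
```

```text
clock: 36.95
position: [0.4966, -0.2965, 0.0538]
ee_rot: [1.89, 2.051, -0.418]
wrist_force: [1.9, -0.2, -0.6]
opening: 0.009
```

The tooth rests on metal here (z 0.0538, spring load gone). Now probe: raise, step back about 1 mm, lower.

```bash
python3 -m crank '{"linear":[[-0.018,0,-0.038],[-0.018,0,-0.038],[0.03,0,-0.014],[0.03,0,-0.014],[0,0,0],[0.018,0,0.038],[0.018,0,0.038],[0,0,0]],"rotation":[[0,0,0],[0,0,0],[0,0,0],[0,0,0],[0,0,0],[0,0,0],[0,0,0],[0,0,0]]}'
```

```text
clock: 37.75
position: [0.4964, -0.2937, 0.0538]
ee_rot: [1.89, 2.052, -0.418]
wrist_force: [-0.9, 2.7, 6.5]
opening: 0.0086
```

```bash
python3 -m crank '{"linear":[[-0.018,0,-0.038],[-0.018,0,-0.038],[-0.02,0,0.009],[-0.02,0,0.009],[0,0,0],[0,0,0],[0,0,0],[0,0,0]],"rotation":[[0,0,0],[0,0,0],[0,0,0],[0,0,0],[0,0,0],[0,0,0],[0,0,0],[0,0,0]]}'
```

```text
clock: 38.55
position: [0.4965, -0.2949, 0.0558]
ee_rot: [1.89, 2.053, -0.417]
wrist_force: [2.2, 2.4, -6.4]
opening: 0.009
```

```bash
python3 -m crank '{"linear":[[0.018,0,0.038],[0.018,0,0.038],[0,0,0],[0,0,0],[0,0,0],[0,0,0],[0,0,0],[0,0,0]],"rotation":[[0,0,0],[0,0,0],[0,0,0],[0,0,0],[0,0,0],[0,0,0],[0,0,0],[0,0,0]]}'
```

```text
clock: 39.35
position: [0.4965, -0.2953, 0.0538]
ee_rot: [1.89, 2.052, -0.418]
wrist_force: [-0.1, 5.7, 2.9]
opening: 0.0089
```

Metal at −0.2965, −0.2953 and −0.2937. Continue back to about −0.2925.

```bash
python3 -m crank '{"linear":[[-0.018,0,-0.038],[-0.018,0,-0.038],[0.04,0,-0.019],[0.038,0,-0.018],[0,0,0],[0.018,0,0.038],[0.018,0,0.038],[0,0,0]],"rotation":[[0,0,0],[0,0,0],[0,0,0],[0,0,0],[0,0,0],[0,0,0],[0,0,0],[0,0,0]]}'
```

```text
clock: 40.15
position: [0.4963, -0.293, 0.0539]
ee_rot: [1.89, 2.051, -0.418]
wrist_force: [1.1, -0.3, 3.1]
opening: 0.009
```

```bash
python3 -m crank '{"linear":[[-0.018,0,-0.038],[-0.018,0,-0.038],[0.02,0,-0.009],[0.016,0,-0.008],[0,0,0],[0.018,0,0.038],[0.018,0,0.038],[0,0,0]],"rotation":[[0,0,0],[0,0,0],[0,0,0],[0,0,0],[0,0,0],[0,0,0],[0,0,0],[0,0,0]]}'
```

```text
clock: 40.95
position: [0.4962, -0.2912, 0.0538]
ee_rot: [1.89, 2.052, -0.418]
wrist_force: [-1.2, 2.4, 4.2]
opening: 0.0092
```

The steps come out uneven (1.8 mm), so I may have stepped over a 1.5 mm window. Go back about 1.8 mm with the bar raised, then creep outward with the tooth resting lightly, to feel the drop.

```bash
python3 -m crank '{"linear":[[-0.018,0,-0.038],[-0.018,0,-0.038],[-0.03,0,0.014],[-0.03,0,0.014],[0,0,0],[0.018,0,0.036],[0.015,0,0.032],[0,0,0]],"rotation":[[0,0,0],[0,0,0],[0,0,0],[0,0,0],[0,0,0],[0,0,0],[0,0,0],[0,0,0]]}'
```

```text
clock: 41.75
position: [0.4964, -0.293, 0.0539]
ee_rot: [1.89, 2.052, -0.417]
wrist_force: [-0.5, 5.7, 2.2]
opening: 0.0089
```

```bash
python3 -m crank '{"linear":[[0.015,0,-0.007],[0.015,0,-0.007],[0.015,0,-0.007],[0.015,0,-0.007],[0,0,0],[0,0,0],[0,0,0],[0,0,0]],"rotation":[[0,0,0],[0,0,0],[0,0,0],[0,0,0],[0,0,0],[0,0,0],[0,0,0],[0,0,0]]}'
```

```text
clock: 42.55
position: [0.4962, -0.2921, 0.054]
ee_rot: [1.89, 2.051, -0.418]
wrist_force: [2.5, -4.7, -0.8]
opening: 0.0092
```

```bash
python3 -m crank '{"linear":[[0.015,0,-0.006],[0.015,0,-0.006],[0.015,0,-0.005],[0,0,0],[0,0,0],[0,0,0],[0,0,0],[0,0,0]],"rotation":[[0,0,0],[0,0,0],[0,0,0],[0,0,0],[0,0,0],[0,0,0],[0,0,0],[0,0,0]]}'
```

```text
clock: 43.35
position: [0.4961, -0.2906, 0.0539]
ee_rot: [1.89, 2.051, -0.418]
wrist_force: [2.9, -4.4, -0.2]
opening: 0.0088
```

```bash
python3 -m crank '{"linear":[[0.015,0,-0.006],[0.015,0,-0.006],[0.015,0,-0.005],[0,0,0],[0,0,0],[0,0,0],[0,0,0],[0,0,0]],"rotation":[[0,0,0],[0,0,0],[0,0,0],[0,0,0],[0,0,0],[0,0,0],[0,0,0],[0,0,0]]}'
```

```text
clock: 44.15
position: [0.4958, -0.2878, 0.0531]
ee_rot: [1.89, 2.054, -0.417]
wrist_force: [1.6, -1.3, -3.8]
opening: 0.009
```

The bar has dropped (z 0.0531 and the spring load is back on the tool), so the tooth is over a slot. Lower further.

```bash
python3 -m crank '{"linear":[[0.014,0,0.03],[0.014,0,0.03],[0,0,0],[0,0,0],[0,0,0],[0,0,0],[0,0,0],[0,0,0]],"rotation":[[0,0,0],[0,0,0],[0,0,0],[0,0,0],[0,0,0],[0,0,0],[0,0,0],[0,0,0]]}'
```

```text
clock: 44.95
position: [0.4959, -0.2881, 0.0513]
ee_rot: [1.89, 2.053, -0.417]
wrist_force: [0.6, 3.0, -4.8]
opening: 0.009
```

It is going in: z 0.0513, below the metal level of 0.0537. Lower the last 2.5 mm, then open the fingers.

```bash
python3 -m crank '{"linear":[[0.014,0,0.03],[0.014,0,0.03],[0.007,0,0.015],[0,0,0],[0,0,0],[0,0,0],[0,0,0],[0,0,0]],"rotation":[[0,0,0],[0,0,0],[0,0,0],[0,0,0],[0,0,0],[0,0,0],[0,0,0],[0,0,0]]}'
```

```text
clock: 45.75
position: [0.4959, -0.2884, 0.049]
ee_rot: [1.89, 2.052, -0.417]
wrist_force: [1.4, 2.4, -4.7]
opening: 0.0092
```

```bash
python3 -m crank '{"linear":[[0,0,0],[0,0,0],[0,0,0],[0,0,0],[0,0,0],[0,0,0],[0,0,0],[0,0,0]],"rotation":[[0,0,0],[0,0,0],[0,0,0],[0,0,0],[0,0,0],[0,0,0],[0,0,0],[0,0,0]]}' -0.09
python3 -m crank '{"linear":[[0,0,-0.2],[0,0,-0.5],[0,0,-0.7],[0,0,-0.9],[0,0,-0.9],[0,0,-0.9],[0,0,-0.9],[0,0,-0.9]],"rotation":[[0,0,0],[0,0,0],[0,0,0],[0,0,0],[0,0,0],[0,0,0],[0,0,0],[0,0,0]]}'
python3 - <<'E'
from h import *
plan(None)
(im,d)=look("scene");W=world("scene",d)
cv2.imwrite('pics/s8.png',cv2.resize(im[240:360,300:440,::-1],(700,600),interpolation=cv2.INTER_CUBIC))
yr=np.array([-.0854,.9963]);xr=np.array([.9963,.0854]);o=np.array([.4920,-.2505])
P=W.reshape(-1,3);P=P[np.isfinite(P[:,0])];q=np.c_[(P[:,:2]-o)@xr,(P[:,:2]-o)@yr,P[:,2]]
b=q[(abs(q[:,0])<.05)&(abs(q[:,1]+.0285)<.02)&(q[:,2]>.055)&(q[:,2]<.1)];print("bar",len(b),np.percentile(b,[5,50,95],0).round(4))
E
```

```text
clock: 46.55
position: [0.4959, -0.2884, 0.0489]
ee_rot: [1.89, 2.052, -0.417]
wrist_force: [1.3, -0.9, -0.0]
opening: 0.0402
clock: 47.35
position: [0.4891, -0.2133, 0.2107]
ee_rot: [1.89, 2.053, -0.417]
wrist_force: [0.5, 0.5, 0.6]
opening: 0.0402
t 47.35 pos [ 0.4891 -0.2133  0.2107] F [0.5 0.5 0.6] open 0.0402 toolx yaw 94.7 tz [ 0.036 -0.421 -0.907]
bar 113 [[-0.0403 -0.0366  0.0605]
 [-0.0197 -0.0309  0.0732]
 [ 0.0054 -0.0254  0.0776]]
```

View pics/s8.png

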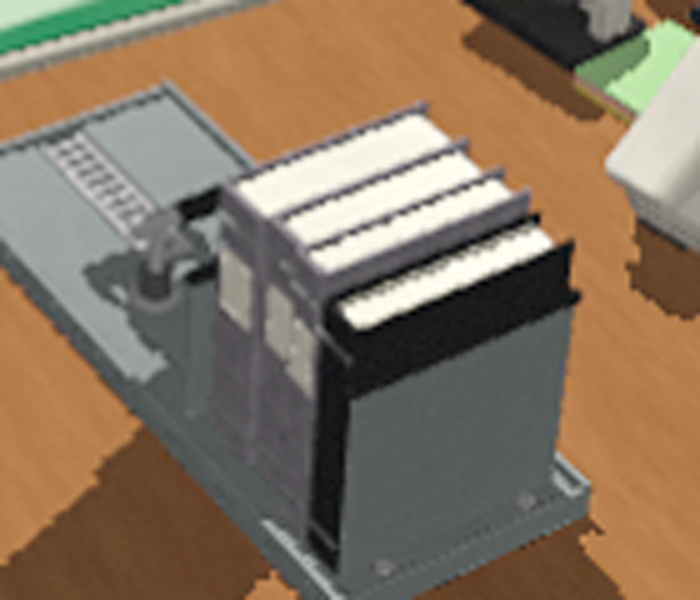

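All four books stand upright and close, the end is caught behind them, and the bar is down (crop 170,235). Back the arm away and compare the bar height from the top camera with the start value.

```bash
python3 -m crank '{"linear":[[0.3,0,-0.5],[0.6,0,-0.6],[0.9,0,-0.4],[0.9,0,-0.4],[0.9,0,-0.4],[0.9,0,-0.4],[0.9,0,-0.4],[0.5,0,-0.2]],"rotation":[[0,0,0],[0,0,0],[0,0,0],[0,0,0],[0,0,0],[0,0,0],[0,0,0],[0,0,0]]}'
python3 - <<'E'
from h import *
plan(None)
yr=np.array([-.0854,.9963]);xr=np.array([.9963,.0854]);o=np.array([.4920,-.2505])
def f(W,c,lo=.055,hi=.1):
    P=W.reshape(-1,3);P=P[np.isfinite(P[:,0])];q=np.c_[(P[:,:2]-o)@xr,(P[:,:2]-o)@yr,P[:,2]]
    b=q[(abs(q[:,0])<.04)&(abs(q[:,1]-c)<.006)&(q[:,2]>lo)&(q[:,2]<hi)];return len(b),np.percentile(b[:,1:],[5,50,95],0).round(4).tolist()
print("start",f(np.load("top0.npy"),.075)); print("plate0",f(np.load("top0.npy"),0,.09,.115))
W=np.nanmean([world("top",look("top")[1]) for _ in range(4)],0)
for c in(-.026,-.030): print("now",f(W,c))
print("plate", f(W,-.103,.09,.115))
E
```

```text
clock: 48.2
position: [0.4727, -0.0099, 0.2245]
ee_rot: [1.887, 2.055, -0.415]
wrist_force: [-1.2, -0.2, -0.3]
opening: 0.0398
t 48.2 pos [ 0.4727 -0.0099  0.2245] F [-1.2 -0.2 -0.3] open 0.0398 toolx yaw 94.85 tz [ 0.038 -0.42  -0.907]
start (187, [[0.0701, 0.076], [0.0754, 0.0806], [0.0804, 0.0849]])
plate0 (153, [[-0.0042, 0.1021], [0.0002, 0.1057], [0.0038, 0.1095]])
now (169, [[-0.0313, 0.0716], [-0.0264, 0.0754], [-0.0224, 0.0778]])
now (167, [[-0.034, 0.0723], [-0.029, 0.0756], [-0.0245, 0.0779]])
plate (164, [[-0.1062, 0.0919], [-0.1017, 0.1057], [-0.0986, 0.1078]])
```

```bash
python3 -c "
from plant import manip
print(manip.close_job())"
```

```text
the job is handed in; nothing more can be done
None
```

The spare book is standing in the rack and all the books are close together. The sliding end is caught in a notch with its release bar down. I handed the job in at about 48 s of the 69 s allowed; no verdict came back.

- **Book:** I stood it upright in the gap, spine the same way as the row. The floor contact peaked at about 11 N on the wrist.
- **Slide:** I gripped the bar with the gripper tilted 25° outward to clear the books, lifted it and slid the end in until it stopped moving, at about 12 N.
- **Notch:** I eased back about 8.5 mm until the tooth dropped into a slot. With slots every 10 mm, the next one inward would lie beyond the tight position, so this is the nearest.

**Last checks:**
- The top camera puts the top of the bar at 75.5 mm, about 5 mm lower than at the start. That fits fully down (75 mm expected).
- The last picture shows four upright books and a clear rack, with the gripper touching nothing.

**What did not go cleanly:**
- Lifting the bar met its upper stop once, at about 26 N.
- While I searched for the slot, some steps came out uneven (up to 2.8 mm). I lowered the tooth onto the metal six times between steps and crept the last 5 mm or so with it resting lightly on the strip, at under 5 N sideways.
- The fingers read 9 mm when closed on the 12–14 mm bar. I don't know why, but the bar followed the fingers throughout.

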